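# Rock a plug-in relay out of its socket

## Task

Swing the steel retaining clip back off the top of the plug-in relay and leave it open. Work the relay out of its tight socket by rocking it gently: one side up a notch, then the other side, and again, leaning it no more than about 12 degrees and never heaving both sides up at once. Then set it down upright, without dropping it, in the steel tray, and leave the things around undisturbed.

Things in the scene. Friction and masses are not known exactly. Their poses are not given: they have to be found in the camera images.
- socket: Grey relay socket, 75 x 78 x 35 mm, on a 96 x 112 x 5 mm aluminium plate fixed to the worktop. Origin at the centre of the plate's underside, on the worktop; z up. The relay stands in it, 40 mm width along the socket's y; the retaining clip is hinged at its +x side. Black sprung jaws at y = +24 and -24 mm hold ribs on the relay's y sides; their tops are 38 mm above the worktop.
- socket_seat (a point): Centre of the level shoulder on which the relay's underside rests, 19 mm above the worktop; axes as the socket's. Each jaw yields at roughly 15 N: lifting one y side alone (tilting the relay about the lower edge of the other) takes that, both at once twice that. Side cheeks keep the relay from moving along x until its underside is 12 mm up.
- relay_center (a point): Centre of the plug-in relay: white block on a black base, 30 (x) by 40 (y) by 66 mm tall, four steel blade pins 8 mm further down; 0.09 kg, loose. This point is 33 mm above its underside; axes as the socket's while plugged in. Two ribs low on each y side stand out 3 mm; above 14 mm the sides are flat. Grip the y sides from 35 mm above the underside upward, clear of the jaws.
- relay_base (a point): Centre of the relay's underside (not counting the pins). 19 mm above the worktop when plugged in; the relay's top is then at 85 mm.
- relay_left (a point): Lower edge of the relay at its +y side, 20 mm from its middle, level with the underside. A side yields about 4.5 mm up, clicks into a first notch at 7 mm (10 degrees of lean if the other side is still down) and stays there; it yields again at 11.5 mm and is free of its jaw at 14 mm.
- relay_right (a point): Lower edge of the relay at its -y side, 20 mm from its middle, level with the underside; it has the same notches as the left side.
- retainer_tab (a point): Middle of the thumb tab of the steel retaining clip: an upright plate 3 (x) by 24 (y) by 26 mm (z). Below it a 3 mm thick hook reaches over the +x half of the relay's top. When closed the tab is 12 mm on the socket's +x side of the relay's middle, from about 87 to 113 mm above the worktop. Its x axis points the way it swings.
- retainer_hinge (a point): Hinge of the retaining clip, at 24 mm on the socket's +x side, 23.5 mm above the worktop; the axis is along the socket's y. The clip swings up and away towards the socket's +x.
- retainer (a joint): Angle of the retaining clip, rad: about 0 to 0.08 is closed over the relay, 1.25 is its stop, swung back. It counts as open from 0.5. It stays where it is left; pushing the tab takes about 1 N.
- tray: Open steel tray, 120 x 110 x 22 mm, walls and floor 3 mm, fixed. Origin at the centre of its underside on the worktop, z up, 120 mm along its x. Standing in it on its pins, the relay has its underside 11 mm above the worktop.
- sample_bottle: Brown bottle with white cap, 49 mm across, 119 mm tall, loose, standing; leave it alone. Origin at the centre of its underside.
- weighing_bottle: Small clear glass bottle with stopper, 41 mm across, 45 mm tall, loose; leave it alone. Origin at the centre of its underside.
- screwdriver: Screwdriver with yellow handle, 185 mm long, lying loose; leave it alone. Origin under its middle.
There are look-alikes about, which are no part of the job. Leave any yellow look-alike of the part that bears relay_center alone.

How it is judged (in metres and radians):
On the way, in this order (a step that is already met when the one before it is completed fails the run):
1. the retaining clip is swung back (value of joint retainer above 0.5 rad), for 0.1 s.
2. one side of the relay is up a notch (more than 5 mm) while the other side is still down (less than 3.5 mm up) (((z of relay_left in the frame of socket_seat above 0.005 m and z of relay_right in the frame of socket_seat below 0.0035 m) or (z of relay_right in the frame of socket_seat above 0.005 m and z of relay_left in the frame of socket_seat below 0.0035 m))), for 0.1 s.
3. the other side has followed: both sides are up in the first notch (5 to 11 mm up) (z of relay_left in the frame of socket_seat between 0.005 and 0.011 m and z of relay_right in the frame of socket_seat between 0.005 and 0.011 m and horizontal distance between relay_base and socket_seat below 0.01 m), for 0.05 s.
4. one side is free of its jaw (more than 12 mm up) while the other is still in the first notch (less than 10.5 mm up) (horizontal distance between relay_base and socket_seat below 0.012 m and ((z of relay_left in the frame of socket_seat above 0.012 m and z of relay_right in the frame of socket_seat below 0.0105 m) or (z of relay_right in the frame of socket_seat above 0.012 m and z of relay_left in the frame of socket_seat below 0.0105 m))), for 0.05 s.
5. the relay is lifted clear of the socket (z of relay_base in the frame of socket_seat above 0.025 m), for 0.1 s.
At the end, for the whole second after the job is handed in: The relay stands upright (within 7 degrees) on its pins on the tray's floor, inside its walls, and the retaining clip is still swung back more than 0.5 rad (x of relay_base in the frame of tray between -0.05 and 0.05 m and y of relay_base in the frame of tray between -0.045 and 0.045 m and z of relay_base in the frame of tray between 0.006 and 0.015 m and angle between relay_base's own z axis and vertical below 0.12 rad and value of joint retainer above 0.5 rad); the robot touches nothing.
It fails at once if the relay leans more than 0.25 rad (14 degrees) while its pins are in the socket (angle between relay_base's own z axis and vertical above 0.25 rad and distance between relay_base and socket_seat below 0.014 m).
It fails at once if the relay is let go more than 20 mm above where it would stand, away from the socket (horizontal distance between relay_base and socket_seat above 0.05 m and height (world z) of relay_base above 0.031 m and contact force between the fingers and relay below 0.1 N).
It fails at once if a bystander is moved more than 20 mm (distance of any of sample_bottle, weighing_bottle, screwdriver from where it was at the start of the episode above 0.02 m).
It also fails if it takes over 56 s, if anything falls off the work surface, if the arm or the gripper's body presses on something with over 40 N, if the wrist force passes 120 N, or if a joint passes its speed limit or range.

## Robot

A 6-joint arm with a two-finger parallel gripper is mounted at the origin on a cart in front of the work surface, level with it; the furniture and walls round the work are solid. World frame = base frame: x ahead of the robot, y to its left, z up, the work surface at z = 0. Lengths are in m, angles in degrees, forces in N, time in s.
With the tool pointing down it reaches from about 0.3 to 0.75 m from the base axis. Payload 8.5 kg.
Tool frame: the origin (TCP) lies between the finger pads; the fingertips stand 17 mm ahead of it and the grasp point (between the pads) lies 2 mm behind it (env.tip_reach is the distance from the TCP to the fingertips, in m); z points along the fingers, y is the line along which they close (so a half turn about z gives the same grasp; the last joint's range is limited). The gripper opens to 85 mm and grips with 20 to 120 N. Pads are 22 mm wide; open, the fingers measure 114 mm over their backs; the gripper's body (76 mm by 85 mm) begins 54 mm behind the grasp point. The pads swing forward as they close: fully open they stand 13 mm farther back than shut.
Start: joints at [-12.336, 21.807, 74.336, -0, 83.858, -12.336], TCP at [0.55, 0, 0.248] pointing down, gripper open.
Joint ranges: [-178.18, 178.18], [-50.72, 133.34], [12.68, 142.11], [-81.47, 261.47], [9.98, 163.14], [-165.26, 165.26]. Speed limits (degrees/s): [136.94, 136.94, 180, 180, 180, 180].

## Interface

Orientations are given as a 3x3 rotation matrix whose columns are the frame's x, y, z axes.
In Python, from rig import env, viewer gives the robot as it stands.
- The arm moves only by the tool move_arm, never from a script. Its argument "motion" is a list of rows, each a list of 2 entries, a list of its own where there are three numbers: the shift along the tool's x, y, z normalised to -1 to 1, where 1 is 50 mm, then the turn, a rotation vector about the tool's x, y, z normalised to -1 to 1, where 1 is 8 degrees. A call has 1 to 20 rows; each row shifts and turns the commanded pose from where the row before left it, along the tool's axes as they then stand; what a row does not reach is not made up. A row lasts 1/10 s, in which the tool goes at most 50 mm and 8.59 degrees, less where a joint would pass 70% of its speed; a pose out of reach is approached as far as the arm can. A call with a number of a shift or a turn outside -1 to 1 is refused whole. A call with a gripper value outside its range is refused whole. "claw" is the closure, from 0 (fully open) to 1 (shut), set as the call begins (left out, the last holds). The fingers move at their own pace and stop on an object; "force" is the grip in N (left out, the last holds). Time passes only in rows, so rows that do not move let the fingers close. It gives the time, the measured TCP pose, the force, the opening and the grip force at its end, in the units of the state.
- env.observe(): the state, without advancing time (a new reading comes with each control period).
- viewer.get_image(name): name is "scene" or "side" or "wrist"; returns a dict with "frame" (420x560x3 uint8, red, green, blue), "depth" (420x560 float32, m along the optical axis (not along the pixel's ray), 0 where there is no reading), "fx", "fy", "cx", "cy" (pixels), "k1" (the pictures are not rectified: a ray, as slopes to the right and down, at radius r is drawn at 1 + k1 r^2 times it, then the intrinsics apply), "eye" and "attitude" of the camera in the world; the wrist camera has in their place "T_tool_cam" (4x4, takes a point from camera to tool coordinates, whose origin is the TCP and whose axes are the flange's). Camera axes: x right, y up, looking along -z (the intrinsics and any distortion apply to the point x, -y, -z); pixel columns grow to the right and rows downward; lengths in m; the calibration is good to about 2 mm. A picture is of the moment at which its call begins: read the wrist's pose just before it.
- env.close_job(): hands the job in; it is judged then, once.
The state is a dict: "time_s": time; "q": joint angles; "qvel": joint speeds; "joint_efforts": joint torques, N m; "position": TCP position; "tool_rot": TCP orientation; "ft_force": force on the tool from outside, world axes, zero at the start; "wrist_torque": the same for the moment, N m; "grip_width": finger opening in m; "gripper_force": force on a finger pad.
Only numpy, scipy, OpenCV 4.12 (cv2) and the standard library are available. Lean on these libraries where they do the work, as an engineer would, in place of code of your own. Each camera call takes 0.05 s, during which the arm holds its last target. There are 200 camera calls.

## Working session

There is one attempt and no reset: what is moved stays moved. The work goes in short steps, Python scripts to look and compute and a tool call to move; the robot and the scene stay as the last step left them, time stands still between calls to the robot, and variables do not carry over. Pictures are saved under pics/ and viewed, at most 10 in all, crops included, and the job is handed in when it is done.

Besides the shell and the picture viewer there is one more tool, called as a command line: name --argument value ..., lists and objects as JSON in quotes. move_arm: Moves the arm, as the interface text tells. Scaled input: -1 to 1 covers 50 mm each way for a shift and 8 degrees each way for a turn. Its arguments: {"type":"object","properties":{"motion":{"type":"array","items":{"type":"array"}},"claw":{"type":"number"},"force":{"type":"number"}},"required":["motion"]}

```bash
mkdir -p pics; cat > h.py <<'E'
import numpy as np, cv2
from rig import env, viewer
def grab(name):
    o=env.observe(); d=viewer.get_image(name)
    if name=='wrist':
        T=np.array(d['T_tool_cam']); R=np.array(o['tool_rot']); p=np.array(o['position'])
        d['R']=R@T[:3,:3]; d['t']=R@T[:3,3]+p
    else:
        A=np.array(d['attitude']); d['R']=A; d['t']=np.array(d['eye'])
    return d
def save(d,f): cv2.imwrite(f,cv2.cvtColor(d['frame'],cv2.COLOR_RGB2BGR))
def cloud(d):
    h,w=d['depth'].shape; v,u=np.mgrid[:h,:w]
    xd=(u-d['cx'])/d['fx']; yd=(v-d['cy'])/d['fy']; x,y=xd.copy(),yd.copy()
    for _ in range(8):
        s=1+d['k1']*(x*x+y*y); x,y=xd/s,yd/s
    z=d['depth']; P=np.stack([x*z,-y*z,-z],-1)
    return P@d['R'].T+d['t']
E
python3 - <<'E'
from h import *
for n in ['scene','side','wrist']:
    d=grab(n); save(d,f'pics/{n}0.png'); np.save(f'{n}0.npy',cloud(d)); print(n,d['t'],d['R'].tolist() if n!='wrist' else '')
o=env.observe(); print(o['time_s'],o['tool_rot'],o['position'])
E
```

```text
scene [-0.12117502 -0.41862417  0.9032922 ] [[0.464915995377369, 0.6587202562359161, -0.5915578934193672], [-0.8852807532971767, 0.3372359586616804, -0.32023412689331066], [-0.0114501128314821, 0.6725767853635946, 0.7399387560508774]]
side [ 0.37106911 -0.71639501  0.75855267] [[0.9703056496549023, 0.1522552921406999, -0.1879501855889687], [-0.2408988955147283, 0.6782758317015759, -0.6941971033282403], [0.02178688567835442, 0.7188603634536302, 0.6948130032373837]]
wrist [0.55043687 0.0737727  0.37378804] 
0.15 [[ 1.83137985e-05  9.99999462e-01 -1.03705716e-03]
 [ 9.99999972e-01 -1.80677856e-05  2.37230970e-04]
 [ 2.37212105e-04 -1.03706147e-03 -9.99999434e-01]] [5.49820808e-01 3.97927330e-05 2.47862535e-01]
```

View pics/scene0.png

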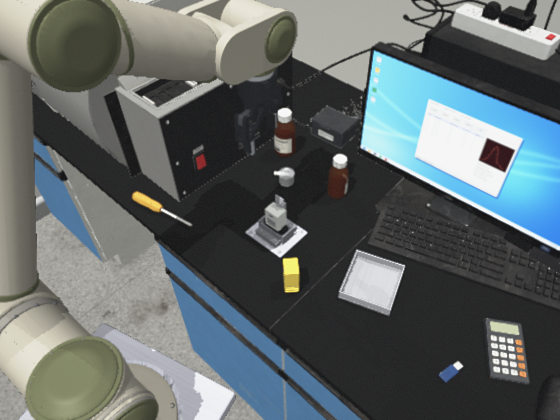

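View pics/side0.png

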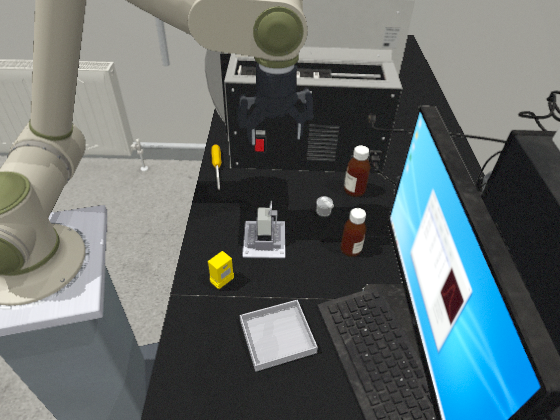

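The scene and side pictures show two candidates. The white relay with its clip stands in the grey socket on the aluminium plate (scene 275,215; side 264,225). The yellow block (scene 291,275; side 220,270) is the look-alike, so I leave it alone. The tray is at scene (372,281), side (278,335). Next I confirm with a crop and measure.

```bash
python3 - <<'E'
from h import *
a=cv2.imread('pics/side0.png')[185:265,225:305]; b=cv2.imread('pics/scene0.png')[185:265,235:315]
cv2.imwrite('pics/crop0.png',cv2.resize(np.hstack([a,b]),None,fx=5,fy=5,interpolation=cv2.INTER_CUBIC))
for n,w in [('side',(230,195,300,262)),('scene',(240,190,315,258))]:
    P=np.load(n+'0.npy')[w[1]:w[3],w[0]:w[2]].reshape(-1,3)
    for lo,hi in [(.003,.009),(.03,.04),(.081,.087),(.088,.12)]:
        q=P[(P[:,2]>lo)&(P[:,2]<hi)]
        if len(q)>5: print(n,lo,len(q),q.mean(0).round(4),cv2.minAreaRect((q[:,:2]*1000).astype(np.float32)), q[:,2].max().round(3))
for n,w in [('side',(235,295,325,375)),('scene',(330,245,412,318))]:
    P=np.load(n+'0.npy')[w[1]:w[3],w[0]:w[2]].reshape(-1,3)
    q=P[(P[:,2]>.017)&(P[:,2]<.027)]
    print(n,'tray',len(q),cv2.minAreaRect((q[:,:2]*1000).astype(np.float32)))
for n,u,v in [('side',324,206),('side',358,218),('side',357,153),('side',216,155),('side',219,185),('side',220,262)]: print(n,u,v,np.load(n+'0.npy')[v,u].round(3))
E
```

```text
side 0.003 487 [ 0.513  -0.0669  0.0047] ((521.0248413085938, -6.4575958251953125), (213.23861694335938, 164.1022186279297), 76.88351440429688) 0.009
side 0.03 153 [ 0.5135 -0.0677  0.0334] ((519.2321166992188, -50.37789535522461), (80.67010498046875, 44.95629119873047), 76.10142517089844) 0.04
side 0.081 160 [ 0.5169 -0.0518  0.0841] ((523.2034301757812, -51.55328369140625), (41.15205764770508, 39.95555877685547), 78.10150146484375) 0.087
side 0.088 43 [ 0.5313 -0.0574  0.0992] ((533.0153198242188, -54.885498046875), (15.524667739868164, 18.222482681274414), 8.951553344726562) 0.114
scene 0.003 385 [ 0.4988 -0.0629  0.0049] ((547.12890625, -43.553871154785156), (205.5373992919922, 167.43524169921875), 28.755844116210938) 0.009
scene 0.03 154 [ 0.5065 -0.0573  0.0338] ((512.3131713867188, -46.713836669921875), (82.09449005126953, 39.72050857543945), 80.9051742553711) 0.04
scene 0.081 176 [ 0.515  -0.0481  0.0835] ((521.5133056640625, -48.82569122314453), (40.77812576293945, 43.33407211303711), 77.30975341796875) 0.087
scene 0.088 72 [ 0.5284 -0.0513  0.1007] ((530.0004272460938, -50.6436767578125), (17.402008056640625, 20.938461303710938), 9.105829238891602) 0.113
side tray 479 ((486.7613220214844, -300.9849548339844), (120.54166412353516, 112.07839965820312), 4.287891864776611)
scene tray 337 ((514.5801391601562, -297.7036437988281), (179.65042114257812, 109.11537170410156), 4.233785152435303)
side 324 206 [ 0.675 -0.006  0.033]
side 358 218 [ 0.699 -0.137  0.115]
side 357 153 [0.772 0.06  0.129]
side 216 155 [0.45  0.266 0.022]
side 219 185 [0.44  0.148 0.014]
side 220 262 [ 0.403 -0.155  0.073]
```

View pics/crop0.png

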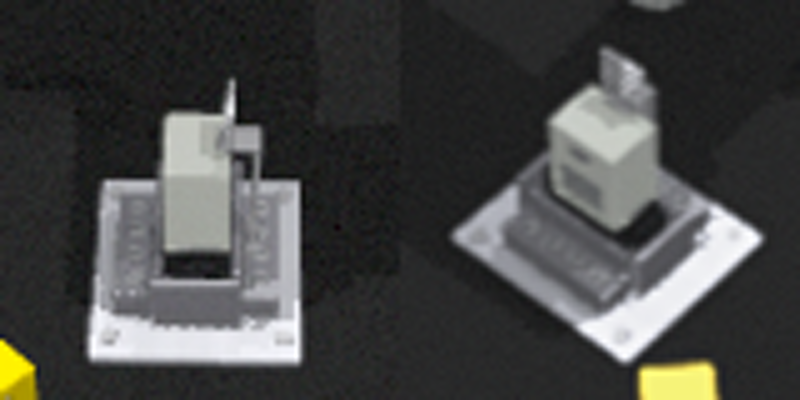

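View pics/wrist0.png

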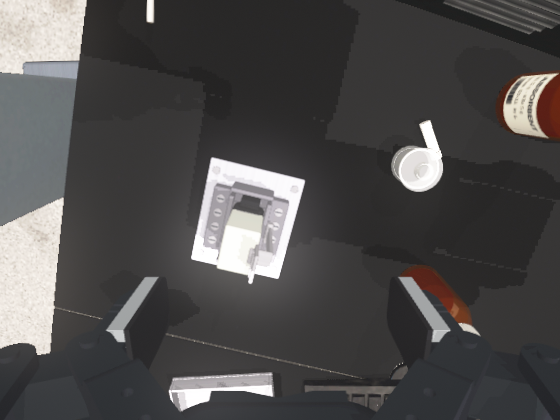

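```bash
python3 - <<'E'
from h import *
for n,w in [('side',(225,190,305,265)),('scene',(235,185,320,262)),('wrist',(0,0,560,420))]:
    P=np.load(n+'0.npy')[w[1]:w[3],w[0]:w[2]].reshape(-1,3)
    P=P[np.hypot(P[:,0]-.52,P[:,1]+.05)<.085]
    for lo,hi in [(.003,.008),(.03,.042),(.078,.0865),(.09,.12)]:
        q=P[(P[:,2]>lo)&(P[:,2]<hi)]
        if len(q)>8:
            r=cv2.minAreaRect((q[:,:2]*1000).astype(np.float32)); print(n,lo,len(q),np.round(r[0],1),np.round(r[1],1),round(r[2],1),np.median(q[:,2]).round(4))
    q=P[(P[:,2]>.09)&(P[:,2]<.12)]
    if len(q)>8:
        c=q.mean(0);w,v=np.linalg.eigh(np.cov((q-c).T)); print('tab normal',v[:,0].round(3),np.degrees(np.arctan2(v[1,0],v[0,0])))
E
```

```text
side 0.003 471 [508.  -42.7] [123.4 113.5] 75.6 0.0046
side 0.03 161 [519.2 -50.4] [80.7 45. ] 76.1 0.0329
side 0.078 165 [523.1 -51.5] [41.1 39.7] 78.0 0.0838
side 0.09 27 [529. -55.] [20.1  4.3] 77.4 0.1076
tab normal [ 0.983 -0.157 -0.09 ] -9.073424125482301
scene 0.003 352 [519.5 -56.6] [134.4 152.8] 46.6 0.0045
scene 0.03 168 [512.3 -46.7] [82.1 39.7] 80.9 0.034
scene 0.078 197 [521.5 -48.9] [40.8 43.4] 77.2 0.0832
scene 0.09 62 [528.1 -51. ] [13.8 20.9] 9.5 0.1026
tab normal [ 0.974 -0.221 -0.052] -12.794350388377556
wrist 0.003 3656 [509.6 -39.6] [129.7 124. ] 69.5 0.0053
wrist 0.03 955 [519.6 -46.6] [76.8 46.5] 77.0 0.0341
wrist 0.078 1428 [523.1 -48.2] [39.9 42.3] 76.0 0.085
wrist 0.09 259 [531.7 -51. ] [18.1 20.3] 34.6 0.1091
tab normal [ 0.98  -0.12   0.156] -6.959902133793346
```

The crops confirm it: white block, steel tab and hook over its +x half, in the socket. Socket x points about -13.5° from world x, and the relay centre is about (0.518, -0.048). I move above it, yaw the tool to the socket and close the fingers for the push.

move_arm --motion '[[[-0.23, -0.21, 0.34], [0, 0, 0]], [[-0.23, -0.21, 0.34], [0, 0, 0]], [[-0.23, -0.21, 0.34], [0, 0, 0]], [[-0.23, -0.21, 0.34], [0, 0, 0]], [[0, 0, 0], [0, 0, -0.956]], [[0, 0, 0], [0, 0, -0.956]], [[0, 0, 0], [0, 0, -0.956]], [[0, 0, 0], [0, 0, -0.956]], [[0, 0, 0], [0, 0, -0.956]], [[0, 0, 0], [0, 0, -0.956]], [[0, 0, 0], [0, 0, -0.956]], [[0, 0, 0], [0, 0, -0.956]], [[0, 0, 0], [0, 0, -0.956]], [[0, 0, 0], [0, 0, -0.956]], [[0, 0, 0], [0, 0, 0]], [[0, 0, 0], [0, 0, 0]]]' --claw 1 --force 30

```text
time_s: 1.75
position: [0.5079, -0.046, 0.1802]
tool_rot: [[-0.971, 0.237, -0.0], [0.237, 0.971, 0.0], [0.0, 0.0, -1.0]]
ft_force: [0.5, 0.2, -0.9]
grip_width: -0.0001
gripper_force: 0.0
```

```bash
python3 - <<'E'
from h import *
d=grab('wrist'); save(d,'pics/w1.png'); P=cloud(d); np.save('w1.npy',P)
o=env.observe(); print(np.round(o['position'],4),np.round(o['tool_rot'],3),o['ft_force'])
Q=P.reshape(-1,3); Q=Q[np.hypot(Q[:,0]-.52,Q[:,1]+.05)<.07]
for lo,hi in [(.004,.007),(.03,.042),(.081,.0865),(.09,.12)]:
    q=Q[(Q[:,2]>lo)&(Q[:,2]<hi)]
    if len(q)>8:
        r=cv2.minAreaRect((q[:,:2]*1000).astype(np.float32)); print(lo,len(q),np.round(r[0],1),np.round(r[1],1),round(r[2],1),np.median(q[:,2]).round(4))
E
```

```text
[ 0.5079 -0.046   0.1802] [[-0.972  0.237 -0.   ]
 [ 0.237  0.972  0.   ]
 [ 0.     0.    -1.   ]] [ 0.90270941  0.6786617  -1.17923862]
0.004 5278 [516.5 -47.3] [111.4  95.1] 76.2 0.0053
0.03 1884 [516.  -47.6] [78.2 41. ] 76.1 0.0348
0.081 2677 [515.8 -47.5] [40.1 30.1] 75.5 0.0851
0.09 296 [527.5 -50.4] [24.   5.7] 75.4 0.0943
```

View pics/w1.png

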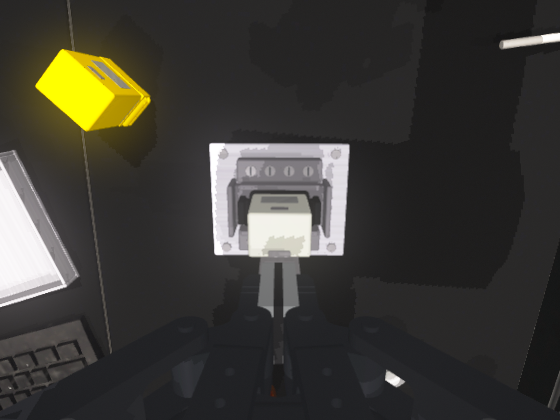

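The relay is dead ahead at image (280,225). The measured centre is (0.516, -0.0475) with the top at 0.085, and the 40×30, 111×95 and 24 mm tab sizes all fit. I lower behind the tab and push it toward socket +x.

move_arm --motion '[[[0.02, 0, 0.36], [0, 0, 0]], [[0.02, 0, 0.36], [0, 0, 0]], [[0, 0, 0.36], [0, 0, 0]], [[0, 0, 0.34], [0, 0, 0]], [[0, 0, 0], [0, 0, 0]], [[-0.13, 0, 0], [0, 0, 0]], [[-0.13, 0, 0], [0, 0, 0]], [[-0.13, 0, 0], [0, 0, 0]], [[-0.13, 0, 0], [0, 0, 0]], [[-0.13, 0, 0], [0, 0, 0]], [[-0.13, 0, 0], [0, 0, 0]], [[-0.13, 0, 0], [0, 0, 0]], [[-0.13, 0, 0], [0, 0, 0]], [[-0.13, 0, 0], [0, 0, 0]], [[-0.13, 0, 0], [0, 0, 0]], [[-0.13, 0, 0], [0, 0, 0]], [[-0.13, 0, 0], [0, 0, 0]], [[0, 0, 0], [0, 0, 0]]]'

```text
time_s: 3.6
position: [0.5828, -0.0641, 0.1093]
tool_rot: [[-0.972, 0.234, 0.001], [0.234, 0.972, -0.0], [-0.001, -0.0, -1.0]]
ft_force: [0.0, -0.5, 0.5]
grip_width: 0.0001
gripper_force: 0.0
```

move_arm --motion '[[[0, 0, -0.5], [0, 0, 0]], [[0, 0, -0.5], [0, 0, 0]], [[0, 0, -0.4], [0, 0, 0]], [[0.46, 0, 0], [0, 0, 0]], [[0.46, 0, 0], [0, 0, 0]], [[0.46, 0, 0], [0, 0, 0]], [[0, 0, 0], [0, 0, 0]], [[0, 0, 0], [0, 0, 0]]]' --claw 0

```text
time_s: 4.4
position: [0.5151, -0.0478, 0.1797]
tool_rot: [[-0.972, 0.234, 0.001], [0.234, 0.972, -0.0], [-0.001, -0.0, -1.0]]
ft_force: [0.3, 0.2, -0.4]
grip_width: 0.0853
gripper_force: 0.0
```

```bash
python3 - <<'E'
from h import *
d=grab('wrist'); save(d,'pics/w2.png'); P=cloud(d)
o=env.observe(); print(np.round(o['position'],4),np.round(o['tool_rot'],3).tolist(),o['grip_width'],o['ft_force'])
ex=np.array([.970,-.242]);ey=np.array([.242,.970]);c=np.array([.516,-.0475])
Q=P.reshape(-1,3); Q=Q[np.hypot(Q[:,0]-.52,Q[:,1]+.05)<.07]
q=Q[(Q[:,2]>.081)&(Q[:,2]<.087)]
r=cv2.minAreaRect((q[:,:2]*1000).astype(np.float32)); print(len(q),r)
ds=grab('side'); S=cloud(ds).reshape(-1,3); X=(S[:,:2]-c)@ex; Y=(S[:,:2]-c)@ey
m=(abs(Y)<.011)&(X>.02)&(X<.12)&(S[:,2]>.04)&(S[:,2]<.13); print(np.c_[X[m],Y[m],S[m,2]].round(3)[::4])
save(ds,'pics/s2.png')
E
```

```text
[ 0.5155 -0.0479  0.1796] [[-0.972, 0.234, 0.001], [0.234, 0.972, -0.0], [-0.001, -0.0, -1.0]] 0.08536759730291872 [-0.85514307  0.48620084 -0.01128678]
3426 ((544.049072265625, -54.77339553833008), (39.900638580322266, 88.32604217529297), 75.48116302490234)
[[ 0.079  0.01   0.091]
 [ 0.079  0.007  0.09 ]
 [ 0.074  0.006  0.089]
 [ 0.083  0.002  0.092]
 [ 0.074  0.004  0.088]
 [ 0.082 -0.003  0.094]
 [ 0.072  0.002  0.086]
 [ 0.08  -0.003  0.091]
 [ 0.066  0.006  0.079]
 [ 0.074 -0.001  0.086]
 [ 0.082 -0.006  0.091]
 [ 0.068  0.     0.081]
 [ 0.076 -0.009  0.091]
 [ 0.063  0.001  0.078]
 [ 0.072 -0.006  0.085]
 [ 0.061 -0.005  0.08 ]
 [ 0.069 -0.01   0.086]
 [ 0.065 -0.007  0.079]
 [ 0.065 -0.01   0.08 ]
 [ 0.07  -0.005  0.071]
 [ 0.066  0.001  0.062]
 [ 0.058  0.003  0.056]
 [ 0.066 -0.     0.06 ]
 [ 0.055  0.003  0.053]
 [ 0.064 -0.005  0.062]
 [ 0.051  0.006  0.046]
 [ 0.06  -0.     0.053]
 [ 0.068 -0.007  0.061]
 [ 0.053  0.001  0.049]
 [ 0.062 -0.008  0.058]
 [ 0.049  0.001  0.045]
 [ 0.057 -0.007  0.054]
 [ 0.047 -0.001  0.044]
 [ 0.055 -0.009  0.052]
 [ 0.049 -0.006  0.045]
 [ 0.044 -0.006  0.043]
 [ 0.047 -0.007  0.04 ]]
```

Clip is open at about 0.8 rad, judged by the tab points at x≈75, z≈88 mm. Next I descend around the relay and then close.

move_arm --motion '[[[0, 0, 0.4], [0, 0, 0]], [[0, 0, 0.4], [0, 0, 0]], [[0, 0, 0.4], [0, 0, 0]], [[0, 0, 0.4], [0, 0, 0]], [[0, 0, 0.3], [0, 0, 0]], [[0, 0, 0.24], [0, 0, 0]], [[0, 0, 0], [0, 0, 0]], [[0, 0, 0], [0, 0, 0]]]'

```text
time_s: 5.3
position: [0.5154, -0.0478, 0.0724]
tool_rot: [[-0.972, 0.234, 0.0], [0.234, 0.972, -0.0], [-0.0, -0.0, -1.0]]
ft_force: [0.3, 0.1, -1.0]
grip_width: 0.0857
gripper_force: 0.0
```

move_arm --motion '[[[0, 0, 0], [0, 0, 0]], [[0, 0, 0], [0, 0, 0]], [[0, 0, 0], [0, 0, 0]], [[0, 0, 0], [0, 0, 0]], [[0, 0, 0], [0, 0, 0]], [[0, 0, 0], [0, 0, 0]], [[0, 0, 0], [0, 0, 0]], [[0, 0, 0], [0, 0, 0]], [[0, 0, 0], [0, 0, 0]], [[0, 0, 0], [0, 0, 0]]]' --claw 1 --force 60

```text
time_s: 6.3
position: [0.515, -0.0476, 0.0729]
tool_rot: [[-0.972, 0.234, 0.001], [0.234, 0.972, -0.0], [-0.001, -0.0, -1.0]]
ft_force: [-1.5, 0.2, 6.8]
grip_width: 0.0391
gripper_force: 60.6
```

```bash
python3 - <<'E'
from h import *
o=env.observe(); print(o)
E
```

```text
{'time_s': 6.3, 'q': array([-1.84150117e+01,  3.01441030e+01,  9.37533974e+01,  1.35222270e-03,
        5.60396930e+01, -9.49008944e+01]), 'qvel': array([-0.11414514, -0.02604445, -0.08434419, -0.03468172, -0.02900951,
       -0.06514164]), 'joint_efforts': array([-4.39335583e-01, -4.24615824e+01, -1.52625901e+01, -6.37014443e-02,
       -3.02065182e-01, -1.95569760e-02]), 'position': array([ 0.51504132, -0.04763485,  0.07292744]), 'tool_rot': array([[-9.72308721e-01,  2.33697789e-01,  1.04623518e-03],
       [ 2.33697571e-01,  9.72309281e-01, -3.27709089e-04],
       [-1.09384906e-03, -7.41317860e-05, -9.99999399e-01]]), 'ft_force': array([-1.51692406,  0.20640802,  6.77359   ]), 'wrist_torque': array([ 0.04236378,  0.21402779, -0.01057248]), 'gripper_force': 60.58173894882202, 'grip_width': 0.039075949383895206}
```

move_arm --motion '[[[0, -0.019, -0.007], [-0.125, 0, 0]], [[0, -0.019, -0.007], [-0.125, 0, 0]], [[0, -0.019, -0.007], [-0.125, 0, 0]], [[0, -0.019, -0.007], [-0.125, 0, 0]], [[0, -0.019, -0.007], [-0.125, 0, 0]], [[0, -0.019, -0.007], [-0.125, 0, 0]], [[0, -0.019, -0.007], [-0.125, 0, 0]], [[0, 0, 0], [0, 0, 0]]]'

```text
time_s: 7.1
position: [0.5135, -0.0538, 0.0749]
tool_rot: [[-0.972, 0.233, 0.03], [0.235, 0.964, 0.121], [-0.001, 0.124, -0.992]]
ft_force: [1.9, 5.1, 6.0]
grip_width: 0.0394
gripper_force: 60.8
```

```bash
cat >> h.py <<'E'
def est():
    # relay edges as rigid with the tool since the grasp
    o=env.observe(); R=np.array(o['tool_rot']); p=np.array(o['position'])
    for y,n in [(.02,'left'),(-.02,'right')]:
        e=p+R@np.array([0.0,y,.0539]); print(n,'up mm',((e[2]-.019)*1000).round(2))
    b=p+R@np.array([0,0,.0539]); print('tilt',np.degrees(np.arccos(-R[2,2])).round(2),'base shift',((b[:2]-[.515,-.0476])*1000).round(1),'F',np.round(o['ft_force'],1),'T',np.round(o['wrist_torque'],2),'grip',o['gripper_force'],o['grip_width'],o['time_s'])
E
python3 -c "
from h import *
est()"
```

```text
left up mm 4.89
right up mm -0.09
tilt 7.15 base shift [0.1 0.3] F [1.9 5.1 6. ] T [ 1.   -0.21 -0.02] grip 60.849865078926086 0.03944703634984858 7.1
```

move_arm --motion '[[[0, -0.019, -0.007], [-0.125, 0, 0]], [[0, -0.019, -0.007], [-0.125, 0, 0]], [[0, -0.019, -0.007], [-0.125, 0, 0]], [[0, 0, 0], [0, 0, 0]], [[0, 0, 0], [0, 0, 0]]]'

```text
time_s: 7.6
position: [0.513, -0.0559, 0.0756]
tool_rot: [[-0.972, 0.231, 0.042], [0.235, 0.957, 0.172], [-0.001, 0.177, -0.984]]
ft_force: [2.9, 8.5, 5.9]
grip_width: 0.0393
gripper_force: 60.9
```

```bash
python3 -c "
from h import *
est()
d=grab('side');save(d,'pics/s3.png')
cv2.imwrite('pics/c3.png',cv2.resize(cv2.imread('pics/s3.png')[170:270,215:315],None,fx=5,fy=5,interpolation=cv2.INTER_CUBIC))"
```

```text
left up mm 7.05
right up mm -0.03
tilt 10.19 base shift [0.3 1. ] F [2.9 8.5 5.9] T [ 1.67 -0.61 -0.04] grip 60.908857583999634 0.039308408367867455 7.6
```

View pics/c3.png

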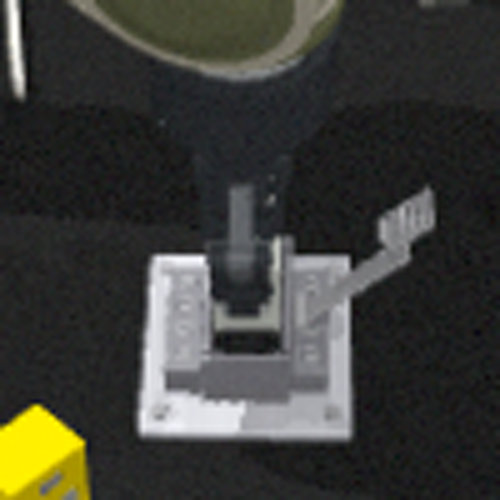

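The clip stands clear and open at (410,220). The view does not show the lean well, so I measure the relay's own tilt in the wrist depth.

```bash
cat >> h.py <<'E'
def rel():
    d=grab('wrist'); o=env.observe(); R=np.array(o['tool_rot']); p=np.array(o['position'])
    W=cloud(d).reshape(-1,3); T=(W-p)@R
    m=(abs(T[:,0])<.013)&(abs(T[:,1])<.013)&(abs(T[:,2]+.012)<.008)
    A=np.c_[T[m,:2],np.ones(m.sum())]; s=np.linalg.lstsq(A,T[m,2],rcond=None)[0]
    print('top in tool: n',m.sum(),'slope deg x,y',np.degrees(s[:2]).round(2),'z mm',(s[2]*1000).round(2))
    A=np.c_[W[m,:2],np.ones(m.sum())]; s=np.linalg.lstsq(A,W[m,2],rcond=None)[0]
    print('world slope along socket y deg',np.degrees(np.arctan(s[:2]@[.242,.970])).round(2),'top mean z',W[m,2].mean().round(4))
    return d
E
python3 -c "
from h import *
save(rel(),'pics/w3.png')"
```

```text
top in tool: n 4993 slope deg x,y [ 0.81 -0.36] z mm -12.4
world slope along socket y deg 10.46 top mean z 0.0878
```

move_arm --motion '[[[0, 0.019, -0.007], [0.125, 0, 0]], [[0, 0.019, -0.007], [0.125, 0, 0]], [[0, 0.019, -0.007], [0.125, 0, 0]], [[0, 0.019, -0.007], [0.125, 0, 0]], [[0, 0.019, -0.007], [0.125, 0, 0]], [[0, 0.019, -0.007], [0.125, 0, 0]], [[0, 0.019, -0.007], [0.125, 0, 0]], [[0, 0.019, -0.007], [0.125, 0, 0]], [[0, 0.019, -0.007], [0.125, 0, 0]], [[0, 0.019, -0.007], [0.125, 0, 0]], [[0, 0, 0], [0, 0, 0]], [[0, 0, 0], [0, 0, 0]]]'

```text
time_s: 8.9
position: [0.515, -0.0476, 0.0808]
tool_rot: [[-0.972, 0.233, 0.002], [0.233, 0.972, -0.0], [-0.002, 0.0, -1.0]]
ft_force: [0.1, 7.8, 3.1]
grip_width: 0.0392
gripper_force: 65.8
```

```bash
python3 -c "
from h import *
est();rel()"
```

```text
left up mm 7.89
right up mm 7.88
tilt 0.1 base shift [0.1 0. ] F [0.1 7.8 3.1] T [ 1.26 -0.03 -0.  ] grip 65.83784222602844 0.03916562101734962 8.9
top in tool: n 4995 slope deg x,y [ 0.73 -0.38] z mm -12.37
world slope along socket y deg 0.41 top mean z 0.0931
```

Both sides are up about 7.9 mm and level. Second rock: the left side goes up again about the right edge.

move_arm --motion '[[[0, -0.019, -0.006], [-0.125, 0, 0]], [[0, -0.019, -0.006], [-0.125, 0, 0]], [[0, -0.019, -0.006], [-0.125, 0, 0]], [[0, -0.019, -0.006], [-0.125, 0, 0]], [[0, -0.019, -0.006], [-0.125, 0, 0]], [[0, -0.019, -0.006], [-0.125, 0, 0]], [[0, -0.019, -0.006], [-0.125, 0, 0]], [[0, -0.019, -0.006], [-0.125, 0, 0]], [[0, -0.019, -0.006], [-0.125, 0, 0]], [[0, 0, 0], [0, 0, 0]], [[0, 0, 0], [0, 0, 0]]]'

```text
time_s: 10.05
position: [0.5133, -0.0554, 0.0837]
tool_rot: [[-0.972, 0.231, 0.04], [0.234, 0.96, 0.154], [-0.002, 0.159, -0.987]]
ft_force: [0.6, 12.2, 10.3]
grip_width: 0.0391
gripper_force: 66.5
```

```bash
python3 -c "
from h import *
est();rel()"
```

```text
left up mm 14.7
right up mm 8.34
tilt 9.14 base shift [0.4 0.5] F [ 0.6 12.2 10.3] T [ 2.58 -0.15  0.05] grip 66.4949083328247 0.03909031168885783 10.05
top in tool: n 4987 slope deg x,y [ 0.64 -0.27] z mm -12.41
world slope along socket y deg 9.33 top mean z 0.096
```

move_arm --motion '[[[0, 0.019, -0.007], [0.125, 0, 0]], [[0, 0.019, -0.007], [0.125, 0, 0]], [[0, 0.019, -0.007], [0.125, 0, 0]], [[0, 0.019, -0.007], [0.125, 0, 0]], [[0, 0.019, -0.007], [0.125, 0, 0]], [[0, 0.019, -0.007], [0.125, 0, 0]], [[0, 0.019, -0.007], [0.125, 0, 0]], [[0, 0.019, -0.007], [0.125, 0, 0]], [[0, 0.019, -0.007], [0.125, 0, 0]], [[0, 0, 0], [0, 0, 0]]]'

```text
time_s: 11.1
position: [0.5152, -0.0479, 0.0872]
tool_rot: [[-0.972, 0.233, 0.003], [0.233, 0.972, -0.001], [-0.003, 0.0, -1.0]]
ft_force: [0.1, 8.2, 8.8]
grip_width: 0.0391
gripper_force: 66.6
```

```bash
python3 -c "
from h import *
est();rel()"
```

```text
left up mm 14.33
right up mm 14.33
tilt 0.16 base shift [ 0.3 -0.3] F [0.1 8.2 8.8] T [ 1.62  0.13 -0.06] grip 66.63653254508972 0.0391363021524615 11.1
top in tool: n 4996 slope deg x,y [ 0.7 -0.2] z mm -12.32
world slope along socket y deg 0.24 top mean z 0.0996
```

Both sides are free at about 14 mm. I lift straight up, then carry it to the tray.

move_arm --motion '[[[0, 0, -0.08], [0, 0, 0]], [[0, 0, -0.08], [0, 0, 0]], [[0, 0, -0.1], [0, 0, 0]], [[0, 0, -0.14], [0, 0, 0]], [[0, 0, -0.2], [0, 0, 0]], [[0, 0, -0.3], [0, 0, 0]], [[0, 0, -0.3], [0, 0, 0]], [[0, 0, -0.3], [0, 0, 0]], [[0, 0, 0], [0, 0, 0]]]'

```text
time_s: 12.05
position: [0.5153, -0.0491, 0.1627]
tool_rot: [[-0.972, 0.234, 0.004], [0.234, 0.972, -0.002], [-0.004, -0.001, -1.0]]
ft_force: [-0.0, 0.8, -1.2]
grip_width: 0.0389
gripper_force: 65.3
```

move_arm --motion '[[[-0.02, -0.2, 0], [0, 0, 0]], [[-0.05, -0.388, 0], [0, 0, 0]], [[-0.05, -0.388, 0], [0, 0, 0]], [[-0.05, -0.388, 0], [0, 0, 0]], [[-0.05, -0.388, 0], [0, 0, 0]], [[-0.05, -0.388, 0], [0, 0, 0]], [[-0.05, -0.388, 0], [0, 0, 0]], [[-0.05, -0.388, 0], [0, 0, 0]], [[-0.05, -0.388, 0], [0, 0, 0]], [[-0.05, -0.388, 0], [0, 0, 0]], [[-0.05, -0.388, 0], [0, 0, 0]], [[-0.05, -0.388, 0], [0, 0, 0]], [[-0.05, -0.388, 0], [0, 0, 0]], [[-0.03, -0.2, 0], [0, 0, 0]], [[0, 0, 0], [0, 0, 0]], [[0, 0, 0], [0, 0, 0]]]'

```text
time_s: 13.65
position: [0.487, -0.3018, 0.1603]
tool_rot: [[-0.972, 0.234, -0.0], [0.234, 0.972, 0.001], [0.0, 0.0, -1.0]]
ft_force: [0.1, 0.6, -1.4]
grip_width: 0.039
gripper_force: 65.3
```

```bash
python3 -c "
from h import *
est();d=rel();save(d,'pics/w4.png')
s=grab('side');save(s,'pics/s4.png');P=cloud(s)
Q=P[285:390,225:335].reshape(-1,3)
q=Q[(Q[:,2]>.018)&(Q[:,2]<.026)]; print(cv2.minAreaRect((q[:,:2]*1000).astype(np.float32)))
o=env.observe();print(o['position'],o['tool_rot'])
a=cv2.imread('pics/s4.png');b=cv2.imread('pics/w4.png');cv2.imwrite('pics/v4.png',cv2.resize(np.hstack([a,b]),(800,300)))
"
```

```text
left up mm 87.36
right up mm 87.34
tilt 0.04 base shift [ -28.1 -254.1] F [ 0.1  0.6 -1.4] T [-0.01  0.03  0.02] grip 65.30596017837524 0.039005940624988224 13.65
top in tool: n 4988 slope deg x,y [ 0.87 -0.32] z mm -12.27
world slope along socket y deg 0.36 top mean z 0.1726
((486.7277526855469, -301.1070251464844), (120.50694274902344, 111.89791870117188), 4.055096626281738)
[ 0.48715447 -0.3012879   0.16045175] [[-9.72491282e-01  2.32939251e-01 -1.12440408e-04]
 [ 2.32939201e-01  9.72491239e-01  3.45840491e-04]
 [ 1.89907136e-04  3.10135084e-04 -9.99999934e-01]]
```

View pics/v4.png

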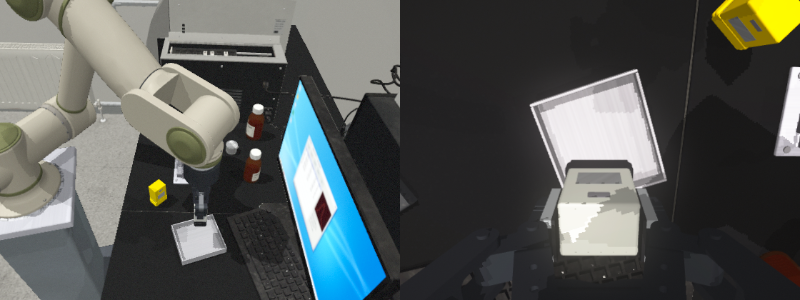

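The relay is held level over the tray (side view 200,235; wrist view 600,130) and centred within 1 mm. Lowering.

move_arm --motion '[[[0, 0, 0.3], [0, 0, 0]], [[0, 0, 0.3], [0, 0, 0]], [[0, 0, 0.3], [0, 0, 0]], [[0, 0, 0.3], [0, 0, 0]], [[0, 0, 0.3], [0, 0, 0]], [[0, 0, 0.16], [0, 0, 0]], [[0, 0, 0.06], [0, 0, 0]], [[0, 0, 0.04], [0, 0, 0]], [[0, 0, 0.04], [0, 0, 0]], [[0, 0, 0.02], [0, 0, 0]], [[0, 0, 0], [0, 0, 0]], [[0, 0, 0], [0, 0, 0]]]'

```text
time_s: 14.95
position: [0.4871, -0.3022, 0.0697]
tool_rot: [[-0.972, 0.234, 0.0], [0.234, 0.972, -0.0], [-0.0, -0.0, -1.0]]
ft_force: [-0.6, 0.7, -1.1]
grip_width: 0.0388
gripper_force: 65.3
```

move_arm --motion '[[[0, 0, 0.02], [0, 0, 0]], [[0, 0, 0.02], [0, 0, 0]], [[0, 0, 0.02], [0, 0, 0]], [[0, 0, 0.02], [0, 0, 0]], [[0, 0, 0], [0, 0, 0]], [[0, 0, 0], [0, 0, 0]]]'

```text
time_s: 15.55
position: [0.487, -0.3021, 0.0654]
tool_rot: [[-0.972, 0.234, -0.0], [0.234, 0.972, 0.0], [0.0, -0.0, -1.0]]
ft_force: [-0.7, -0.2, 0.0]
grip_width: 0.0391
gripper_force: 65.3
```

move_arm --motion '[[[0, 0, 0.01], [0, 0, 0]], [[0, 0, 0.01], [0, 0, 0]], [[0, 0, 0], [0, 0, 0]], [[0, 0, 0], [0, 0, 0]]]'

```text
time_s: 15.95
position: [0.4871, -0.3021, 0.0648]
tool_rot: [[-0.972, 0.234, 0.0], [0.234, 0.972, -0.0], [-0.0, -0.0, -1.0]]
ft_force: [-0.2, 0.9, 5.6]
grip_width: 0.0392
gripper_force: 66.0
```

Floor contact at 5.6 N. Release and withdraw.

move_arm --motion '[[[0, 0, 0], [0, 0, 0]], [[0, 0, 0], [0, 0, 0]], [[0, 0, 0], [0, 0, 0]], [[0, 0, 0], [0, 0, 0]], [[0, 0, 0], [0, 0, 0]], [[0, 0, 0], [0, 0, 0]], [[0, 0, -0.1], [0, 0, 0]], [[0, 0, -0.2], [0, 0, 0]], [[0, 0, -0.4], [0, 0, 0]], [[0, 0, -0.4], [0, 0, 0]], [[0, 0, -0.4], [0, 0, 0]], [[0, 0, -0.4], [0, 0, 0]], [[0, 0, -0.4], [0, 0, 0]], [[0, 0, 0], [0, 0, 0]], [[0, 0, 0], [0, 0, 0]]]' --claw 0.2

```text
time_s: 17.45
position: [0.4869, -0.302, 0.1796]
tool_rot: [[-0.972, 0.234, 0.0], [0.234, 0.972, -0.0], [-0.001, -0.0, -1.0]]
ft_force: [-0.3, -0.2, -1.6]
grip_width: 0.0684
gripper_force: 0.0
```

```bash
python3 -c "
from h import *
d=grab('wrist');P=cloud(d).reshape(-1,3)
q=P[(np.hypot(P[:,0]-.487,P[:,1]+.301)<.03)&(P[:,2]>.065)&(P[:,2]<.1)]
A=np.c_[q[:,:2],np.ones(len(q))];print(len(q),q.mean(0),np.degrees(np.linalg.lstsq(A,q[:,2],rcond=None)[0][:2]))
s=grab('side');save(d,'pics/w5.png');save(s,'pics/s5.png')
a=cv2.imread('pics/s5.png');b=cv2.imread('pics/w5.png');cv2.imwrite('pics/v5.png',cv2.resize(np.hstack([a,b]),(800,300)))
"
```

```text
2984 [ 0.48632416 -0.30199778  0.07656138] [ 5.04191462 -1.30306999]
```

View pics/v5.png

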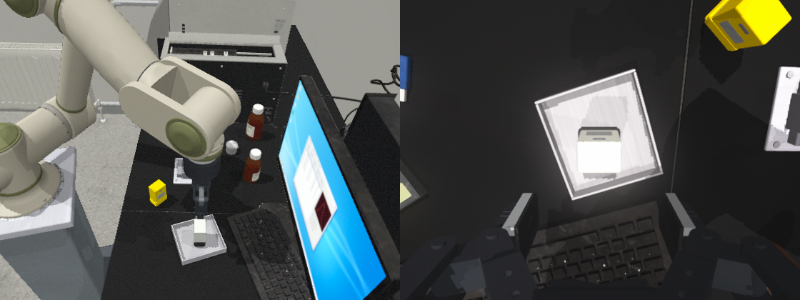

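The relay stands upright in mid-tray (wrist 600,150; side 200,233), with its top near 77 mm as expected. The bottles and yellow block are where they were. Handing in.

```bash
python3 -c "
from h import *
print(env.close_job())"
```

```text
the job is handed in; nothing more can be done
None
```

I swung the clip open to about 0.8 rad, rocked the relay out one side at a time with no more than about 10.5° of lean, and stood it upright in the tray. The job is handed in; no verdict was shown.

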